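# Stand the fallen pattern stand up and push it home

### The job

The L-shaped pattern stand has been knocked onto its back on the cutting mat. Stand it back up on its metal base by pushing on it, then push it along the bench until the back of its panel is flush against the bare side of the drawer cabinet that faces it, with no part of the stand sticking out past the ends of that side. Only push: do not grip or lift it off the bench, and leave the tub, the can and the mallet where they are.

Things in the scene. Friction and masses are not known exactly. Their poses are not given: they have to be found in the camera images.
- stand: Loose L-shaped stand, 0.6-0.95 kg: aluminium base 100 mm deep (x), 120 wide (y), 22 thick (z); plywood panel 9 thick, 120 wide, flush with the base's back edge, up to z = 192 mm; 12 x 12 mm ledge in the inner corner. Origin: centre of the base's underside. z runs up the panel, x from the base's front edge to its back. It starts on its back: x down, z level, roughly towards the cabinet.
- stand_heel (a point): Middle of the stand's lower back edge, at x = +50 mm from its origin, in the plane of the panel's back; axes as the stand's. Lying, the base stands on this edge, 100 mm high. A level push of 2-4 N away from the cabinet, about 80 mm up on the base's inner (panel-side) face, tips it about this edge.
- stand_com (a point): The stand's centre of mass, low and inside the base: 24 mm above the underside, 6.5 mm behind the origin. Tipped past about 30 degrees, the stand falls onto its base by itself. Upright, it takes 3 to 10 N to slide it along the bench by the base's front edge.
- cabinet: Small-parts drawer cabinet, fixed to the bench: a red box 210 mm deep (x) by 150 mm wide (y) by 200 mm high (z), drawers on its +x face. Origin: centre of its underside. Its -y side is bare and flat and faces the stand.
- cabinet_side (a point): Middle of the lower edge of the cabinet's bare side, at bench height. Its y axis points into the cabinet, square to that side; its x axis runs along the side, which spans 105 mm either way from here.
- tub: Bystander: closed white tub, 90 mm across, 100 mm high. Origin: centre of its underside.
- can: Bystander: can, 66 mm across, 120 mm high. Origin: centre of its underside.
- mallet: Bystander: mallet standing on its white head (68 mm across, 75 mm high), handle up to 190 mm. Origin: centre of the underside of its head.
There are look-alikes about, which are no part of the job. Of the things that look like the stand, the larger one is meant.

How it is judged:
By the outcome, as a careful person would: the job done as asked, in the order asked, and still so for the second after the job is handed in, with the robot touching nothing.
It also fails if it takes over 64 s, if anything falls off the work surface, if the arm or the gripper's body presses on something with over 40 N, if the wrist force passes 120 N, or if a joint passes its speed limit or range.

### The arm

A 6-joint arm with a two-finger parallel gripper is mounted at the origin on the work surface. World frame = base frame: x ahead of the robot, y to its left, z up, the work surface at z = 0. Lengths are in m, angles in rad, forces in N, time in s.
With the tool pointing down it reaches from about 0.275 to 1 m from the base axis. Payload 8.4 kg.
Tool frame: the origin (TCP) lies on the centre line of the jaws, within the pads' length; the fingertips stand 17 mm ahead of it and the grasp point (between the pads) lies 2 mm behind it (bot.tcp_to_tips is the z of the fingertips in the tool frame, in m); z points along the fingers, y is the line along which they close (so a half turn about z gives the same grasp; the last joint's range is limited). The gripper opens to 85 mm and grips with 20 to 120 N. Pads are 22 mm wide; open, the fingers measure 114 mm over their backs; the gripper's body (76 mm by 85 mm) begins 54 mm behind the grasp point. The pads swing forward as they close: fully open they stand 13 mm farther back than shut.
Start: joints at [1.101, 0.353, 1.633, -0, 1.155, -0.002], TCP at [0.282, 0.558, 0.227] pointing down, gripper open.
Joint ranges: [-2.63, 2.63], [-0.92, 2.1], [0.06, 2.66], [-1.3, 4.44], [0, 2.69], [-3.02, 3.02]. Speed limits (rad/s): [2.22, 2.22, 2.79, 3.14, 3.14, 3.14].

### API

Orientations are given as a unit quaternion [x, y, z, w].
In Python, from workcell import bot, hand, kinematics, get_obs, vision, hand_in gives the robot as it stands. The module is installed in compiled form; this text tells all that it offers. Calls block until the motion is done:
- bot.reach(position, orientation): joint-space move of the TCP to a pose.
- bot.servo_line(position, ori=None, velocity=0.15): straight line of the TCP; ori=None keeps the orientation; velocity is the mean speed in m/s.
- bot.goto_joints(angles): joint-space move.
- hand.move_gripper(opening, strength=None): finger opening in m; strength is the grip in N (None keeps the last); returns when the fingers have stopped.
- bot.dwell(seconds).
- kinematics.solve_ik(position, orientation): joint angles nearest the present ones, or None.
- get_obs(): the state.
- vision.read_camera(name): name is "scene" or "top"; returns a dict with "frame" (480x640x3 uint8, red, green, blue), "intrinsics" (3x3 intrinsics, pixels), "view" (4x4, takes a point from world to camera coordinates). Camera axes: x right, y down, z forward; pixel columns grow to the right and rows downward; lengths in m; the calibration is good to about 2 mm. A picture is of the moment at which its call begins. There is no depth.
A pose or a line that the arm cannot do raises bot.IKError and nothing moves.
- hand_in(): hands the job in; it is judged then, once.
The state is a dict: "time_s": time; "joint_pos": joint angles; "joint_vel": joint speeds; "joint_efforts": joint torques, N m; "position": TCP position; "orientation": TCP orientation; "wrist_force": force on the tool from outside, world axes, zero at the start; "ft_torque": the same for the moment, N m; "gripper_width": finger opening in m; "grip_force": force on a finger pad.
Only numpy, scipy, OpenCV 4.12 (cv2) and the standard library are available. Lean on these libraries where they do the work, as an engineer would, in place of code of your own. Each camera call takes 0.05 s, during which the arm holds its last target. There are 200 camera calls.

## Working session

There is one attempt and no reset: what is moved stays moved. The work goes in short steps, each a Python script; the robot and the scene stay as the last script left them, time stands still between calls to the robot, and variables do not carry over. Pictures are saved under pics/ and viewed, at most 10 in all, crops included, and the job is handed in when it is done.

```bash
mkdir -p pics; cat > h.py <<'E'
import numpy as np, cv2
from workcell import bot, hand, kinematics, get_obs, vision, hand_in
def cam(n):
    c=vision.read_camera(n); return c["frame"],np.array(c["intrinsics"]),np.array(c["view"])
def ray(K,V,px,z):
    "pixel -> world point at height z"
    R,t=V[:3,:3],V[:3,3]; o=-R.T@t; d=R.T@np.linalg.inv(K)@[px[0],px[1],1.]
    return o+d*(z-o[2])/d[2]
def proj(K,V,p):
    q=K@(V[:3,:3]@np.asarray(p,float)+V[:3,3]); return q[:2]/q[2]
def save(n,im): cv2.imwrite(f"pics/{n}.png",im[...,::-1])
E
python3 - <<'E'
from h import *
for n in("scene","top"):
    f,K,V=cam(n); save(n+"0",f); print(n,-V[:3,:3].T@V[:3,3],V[:3,:3].round(2).tolist(),K[0,0])
E
```

```text
scene [ 1.64764579 -0.62853712  0.79266424] [[0.49, 0.87, -0.0], [0.45, -0.26, -0.85], [-0.75, 0.42, -0.52]] 502.35420175864726
top [ 0.53070904 -0.07349734  1.0107    ] [[0.01, -1.0, -0.0], [-0.99, -0.01, -0.11], [0.11, 0.0, -0.99]] 440.4527481108459
```

View pics/scene0.png

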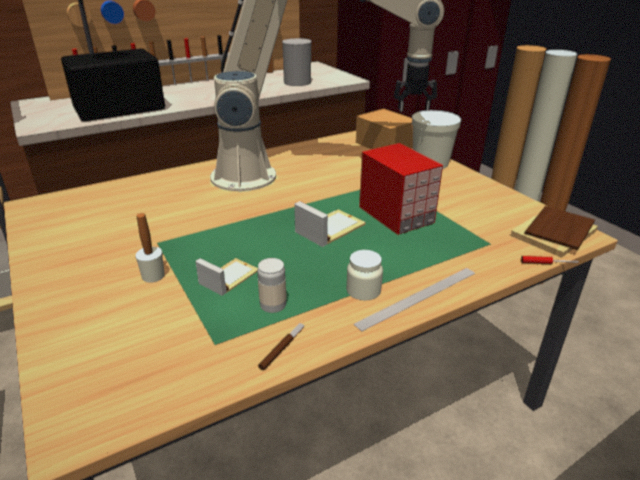

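View pics/top0.png

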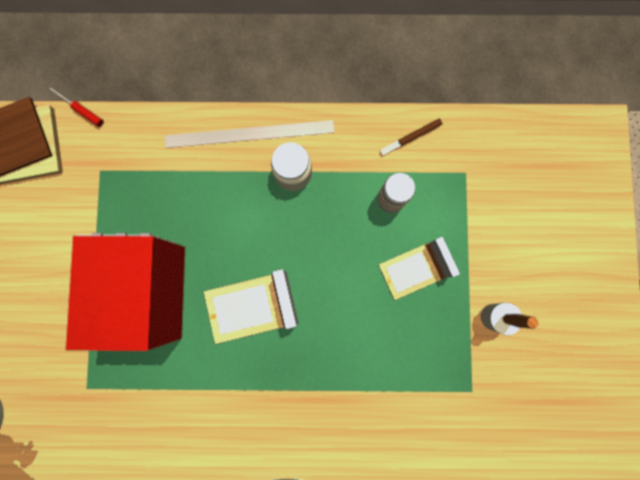

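Scene: the larger L-stand is at scene (330,225) / top (250,308). The smaller look-alike is at scene (225,275) / top (418,270). The cabinet is at top (125,293), with its bare side on the right at about (184,247)-(182,341). The tub is at top (291,166), the can at (397,192) and the mallet at (508,319). I choose the larger one, at top (250,308), and check it in a crop.

```bash
python3 - <<'E'
from h import *
f,K,V=cam("top")
save("crop1",cv2.resize(f[220:370,130:330],None,fx=4,fy=4,interpolation=cv2.INTER_CUBIC))
hsv=cv2.cvtColor(f,cv2.COLOR_RGB2HSV)
def big(m,x0,x1,y0,y1):
    z=np.zeros_like(m); z[y0:y1,x0:x1]=m[y0:y1,x0:x1]
    c=max(cv2.findContours(z,cv2.RETR_EXTERNAL,cv2.CHAIN_APPROX_NONE)[0],key=cv2.contourArea); return c
def quad(c,z):
    p=cv2.boxPoints(cv2.minAreaRect(c)); 
    for q in p: print(q.round(1),ray(K,V,q,z).round(4)[:2])
# red top (bright) and dark side
red=((hsv[...,0]<8)|(hsv[...,0]>172))&(hsv[...,1]>150)
top=(red&(hsv[...,2]>170)).astype(np.uint8)*255
print("cab top"); quad(big(top,50,200,215,370),.2)
c=big(red.astype(np.uint8)*255,50,200,215,370)
a=cv2.approxPolyDP(c,3,True)[:,0]; print("cab all",[(q.tolist(),ray(K,V,q,0).round(4)[:2].tolist()) for q in a])
ng=(~((hsv[...,0]>60)&(hsv[...,0]<95)&(hsv[...,1]>80))).astype(np.uint8)*255
for nm,b in(("stand",(192,310,255,355)),("small",(370,465,228,305))):
    c=big(ng,*b); a=cv2.approxPolyDP(c,2.5,True)[:,0]; print(nm,cv2.contourArea(c),[(q.tolist(),ray(K,V,q,0.009).round(4)[:2].tolist(),ray(K,V,q,0.1).round(4)[:2].tolist()) for q in a])
gm=((hsv[...,1]<50)&(hsv[...,2]>120)).astype(np.uint8)*255
print("base top");quad(big(gm,265,310,255,345),.1)
E
```

```text
cab top
[ 65.8 348.9] [0.4227 0.3867]
[ 71.  232.4] [0.635  0.3915]
[152.2 236.1] [0.6293 0.2401]
[147.  352.6] [0.4173 0.2395]
cab all [([73, 237], [0.6501, 0.5009]), ([67, 349], [0.3959, 0.4976]), ([147, 350], [0.395, 0.317]), ([180, 337], [0.4243, 0.2438]), ([182, 247], [0.6286, 0.2474]), ([152, 236], [0.6537, 0.3179])]
stand 4807.5 [([283, 269], [0.579, 0.0127], [0.5746, 0.0049]), ([203, 291], [0.528, 0.193], [0.5283, 0.1688]), ([215, 344], [0.4105, 0.1621], [0.4214, 0.1407]), ([296, 326], [0.4514, -0.0184], [0.4586, -0.0235]), ([297, 317], [0.4714, -0.0204], [0.4768, -0.0253])]
small 2892.5 [([442, 236], [0.657, -0.3502], [0.6456, -0.3251]), ([378, 264], [0.5919, -0.2033], [0.5863, -0.1915]), ([394, 300], [0.5108, -0.2388], [0.5127, -0.2238]), ([459, 274], [0.5704, -0.3868], [0.5668, -0.3584])]
base top
[271.  271.1] [0.57   0.0296]
[283.  268.3] [0.5761 0.005 ]
[296.8 326.4] [ 0.4579 -0.0251]
[284.9 329.2] [ 0.452  -0.0008]
```

View pics/crop1.png

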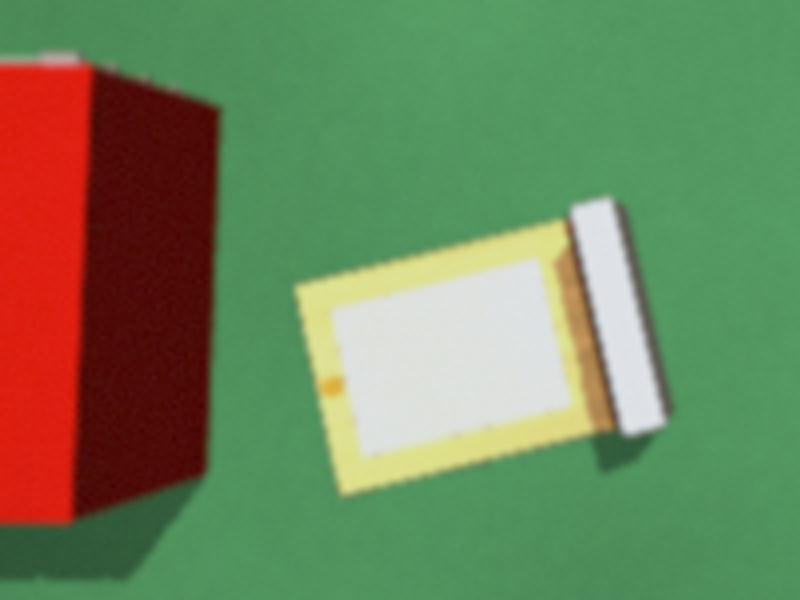

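The crop shows the full-size stand on its back, with panel end at top (205-215, 291-344) and base edge at (271-297, 268-329), tilted about 14°, so the choice holds. Next I tip it with two spread fingers, leaning the tool so its body stays clear of the rising panel.

```bash
cat >> h.py <<'E'
from scipy.spatial.transform import Rotation as Rn
def ori(th,tilt=0.):
    "th: heading of pushing normal u (rad); tool y across it; tool z down, leaning its tip towards +u by tilt"
    u=np.array([np.cos(th),np.sin(th),0]); z=np.sin(tilt)*u-np.cos(tilt)*np.array([0,0,1.])
    best=None
    for s in(1,-1):
        y=s*np.array([u[1],-u[0],0]); q=Rn.from_matrix(np.c_[np.cross(y,z),y,z]).as_quat()
        j=kinematics.solve_ik([.5,.08,.2],q)
        if j is None: continue
        c=np.abs(np.array(j)-get_obs()["joint_pos"]).max()+10*(abs(j[5])>2.6)
        if best is None or c<best[0]: best=(c,q)
    return best[1]
E
cat > a.py <<'E'
from h import *
th=np.radians(104.4); tl=np.radians(20); u=np.array([np.cos(th),np.sin(th),0]); H=np.array([.516,-.010,0])
q=ori(th,tl); zt=Rn.from_quat(q).as_matrix()[:,2]
P=lambda a,z: H+a*u+[0,0,z]-bot.tcp_to_tips*zt   # place the fingertips at (a along u, z)
o=get_obs(); p=np.array(o["position"])
for t in(P(.075,.3),P(.075,.075),P(-.085,.08)): print(t.round(3),np.round(kinematics.solve_ik(t,q),2))
hand.move_gripper(.05)
bot.servo_line(p+[0,0,.15],velocity=.25)
bot.reach(P(.075,.3),q)
bot.servo_line(P(.075,.073),velocity=.2)
print(get_obs()["wrist_force"])
E
cat > b.py <<'E'
from a import *
E
python3 a.py; python3 - <<'E'
from h import *
f,K,V=cam("scene"); save("s1",cv2.resize(f[120:300,230:470],None,fx=3,fy=3)); print(get_obs()["time_s"])
E
```

```text
[0.499 0.057 0.316] [-0.11  0.15  1.75  0.33  1.38 -0.45]
[0.499 0.057 0.091] [-0.11  0.42  1.96  0.41  0.94 -0.63]
[ 0.539 -0.098  0.096] [-0.36  0.5   1.79  0.32  1.08 -0.8 ]
[-0.62833808  0.03857073  0.29411912]
4.6833
```

View pics/s1.png

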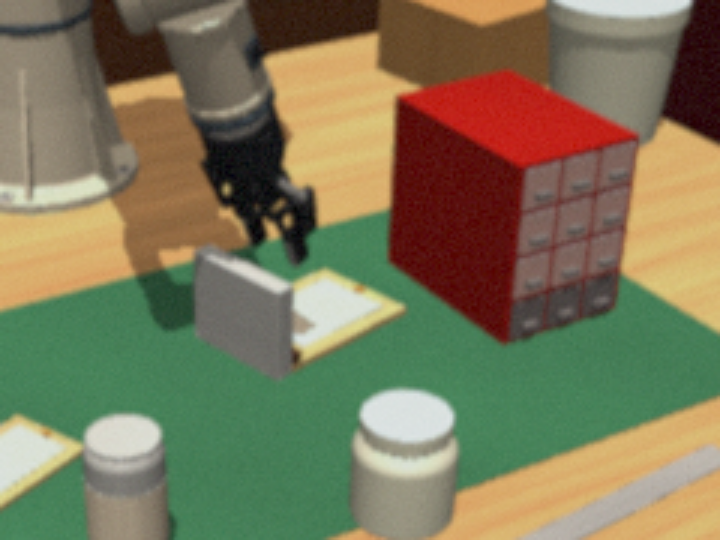

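The crop shows both fingertips, at (257,240) and (300,258), over the panel on the cabinet side of the base, whose top edge runs from (200,250) to (290,290). Next is the tipping push.

```bash
python3 - <<'E'
from h import *
th=np.radians(104.4); u=np.array([np.cos(th),np.sin(th),0])
p=np.array(get_obs()["position"])
for d in(.05,.08,.10,.12,.15,.17):
    bot.servo_line(p-d*u+[0,0,.006*(d>.06)],velocity=.08); print(d,get_obs()["wrist_force"].round(1) if hasattr(get_obs()["wrist_force"],'round') else get_obs()["wrist_force"])
f,K,V=cam("scene"); save("s2",cv2.resize(f[120:300,230:470],None,fx=3,fy=3)); print(get_obs()["time_s"])
E
```

```text
0.05 [0.7 0.9 0.5]
0.08 [-0.6  0.4 -0.7]
0.1 [ 0.1 -0.2 -1.1]
0.12 [ 1.2 -0.6  0.3]
0.15 [-0.3 -0.5 -0.5]
0.17 [-0.6  0.6  0.7]
7.7667
```

View pics/s2.png

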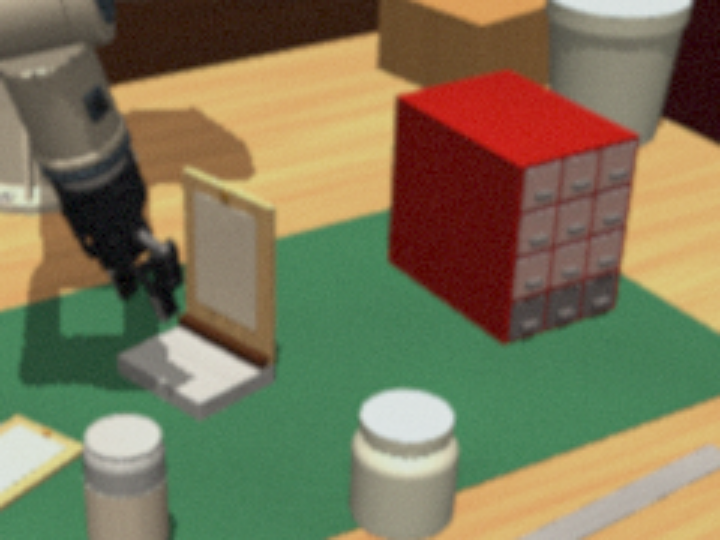

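The stand is upright on its base: base at crop (195,365), panel rising to (230,190). I back off and measure it from above.

```bash
python3 - <<'E'
from h import *
p=np.array(get_obs()["position"])
bot.servo_line(p+[0,-.02,.16],velocity=.25)
bot.reach([.36,-.24,.30],ori(np.radians(95)))
f,K,V=cam("top")
save("t2",cv2.resize(f[200:400,130:430],None,fx=2.5,fy=2.5))
hsv=cv2.cvtColor(f,cv2.COLOR_RGB2HSV)
ng=(~((hsv[...,0]>60)&(hsv[...,0]<95)&(hsv[...,1]>80))).astype(np.uint8)*255
z=np.zeros_like(ng); z[250:360,192:368]=ng[250:360,192:368]
c=max(cv2.findContours(z,cv2.RETR_EXTERNAL,cv2.CHAIN_APPROX_NONE)[0],key=cv2.contourArea)
for q in cv2.approxPolyDP(c,2.5,True)[:,0]: print(q,ray(K,V,q,.022)[:2].round(3),ray(K,V,q,.192)[:2].round(3))
print(get_obs()["time_s"],get_obs()["joint_pos"])
E
```

```text
[329 259] [ 0.602 -0.092] [ 0.589 -0.088]
[295 268] [ 0.581 -0.015] [ 0.572 -0.025]
[279 266] [0.585 0.021] [0.576 0.005]
[294 330] [ 0.444 -0.015] [ 0.459 -0.025]
[305 322] [ 0.461 -0.039] [ 0.473 -0.045]
[343 311] [ 0.486 -0.123] [ 0.494 -0.115]
9.4833 [-5.90556214e-01 -2.62499046e-02  1.92695576e+00  1.09321340e-03
  1.24203081e+00 -6.78928412e-01]
```

View pics/t2.png

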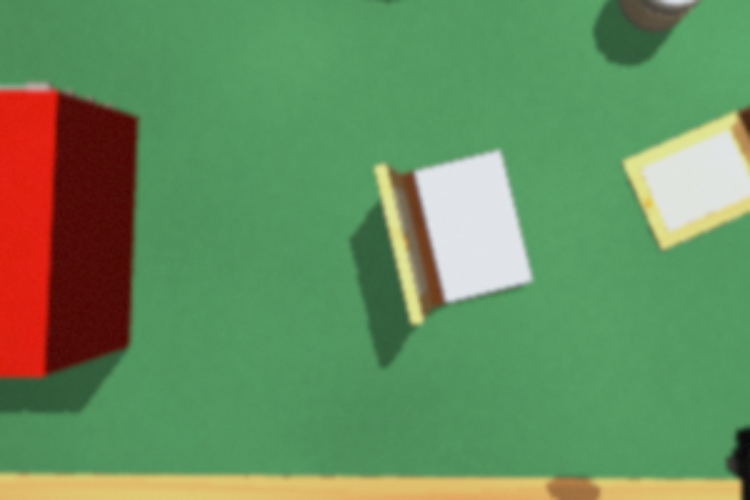

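The stand is square on its base, with front edge at top crop (500,150)-(531,280), heading about 105° and the way to the cabinet clear. I push with two fingers on the base's front edge, turning it square on the way.

```bash
python3 - <<'E'
from h import *
F0=np.array([.544,-.1075]); t0=np.radians(104.9); F1=np.array([.5275,.143]); t1=np.radians(90.6)
u=lambda t:np.array([np.cos(t),np.sin(t)])
zt=bot.tcp_to_tips+.005
T=lambda F,t,g,z=zt: np.r_[F-g*u(t),z]
q=ori(t0); hand.move_gripper(.06)
bot.reach(T(F0,t0,.045,.2),q); bot.servo_line(T(F0,t0,.045),velocity=.15)
w0=np.array(get_obs()["wrist_force"]); rep=lambda s:print(s,(np.array(get_obs()["wrist_force"])-w0).round(1),np.round(get_obs()["position"],3))
rep("down")
g=.012
bot.servo_line(T(F0,t0,g),velocity=.05); rep("near")
Fm=F0+.06*u(t0); bot.servo_line(T(Fm,t0,g),velocity=.06); rep("mid")
for s in np.linspace(.2,.8,4):
    t=t0+(t1-t0)*min(1,s/.8); F=Fm+(F1-Fm)*s
    bot.servo_line(T(F,t,g),ori(t),velocity=.06); rep(round(s,2))
f,K,V=cam("top"); save("t3",cv2.resize(f[200:400,100:400],None,fx=2.5,fy=2.5)); print(get_obs()["time_s"])
E
```

```text
down [0. 0. 0.] [ 0.556 -0.151  0.023]
near [ 1.2 -1.1  0.5] [ 0.547 -0.119  0.022]
mid [ 0.4 -1.2  0.9] [ 0.532 -0.061  0.022]
0.2 [ 2.5 -3.2  0.6] [ 0.531 -0.023  0.022]
0.4 [ 0.9 -1.7  1.7] [0.53  0.016 0.022]
0.6 [ 0.1 -2.7  1.5] [0.529 0.054 0.022]
0.8 [ 0.9 -1.9  1.7] [0.528 0.092 0.022]
17.2
```

View pics/t3.png

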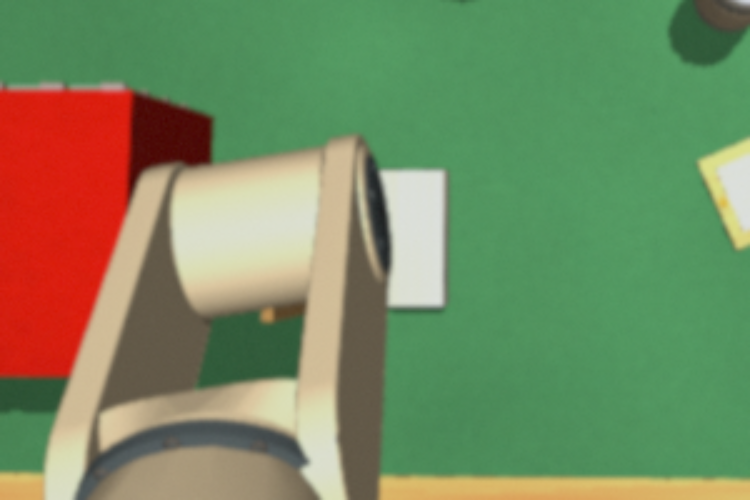

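The top view shows the stand squared up, but its base front edge (crop x=445) lies behind the TCP, so I check from the side.

```bash
python3 - <<'E'
from h import *
f,K,V=cam("scene"); save("s3",cv2.resize(f[120:300,230:470],None,fx=3,fy=3)); o=get_obs();print(o["position"],Rn.from_quat(o["orientation"]).as_matrix().round(2).tolist(),proj(K,V,o["position"]),o["gripper_width"],bot.tcp_to_tips)
E
```

```text
[0.52784763 0.09234412 0.02199621] [[-0.01, 1.0, -0.0], [1.0, 0.01, 0.0], [0.0, -0.0, -1.0]] [337.66227815 225.94470031] 0.060315719870659576 0.017
```

View pics/s3.png

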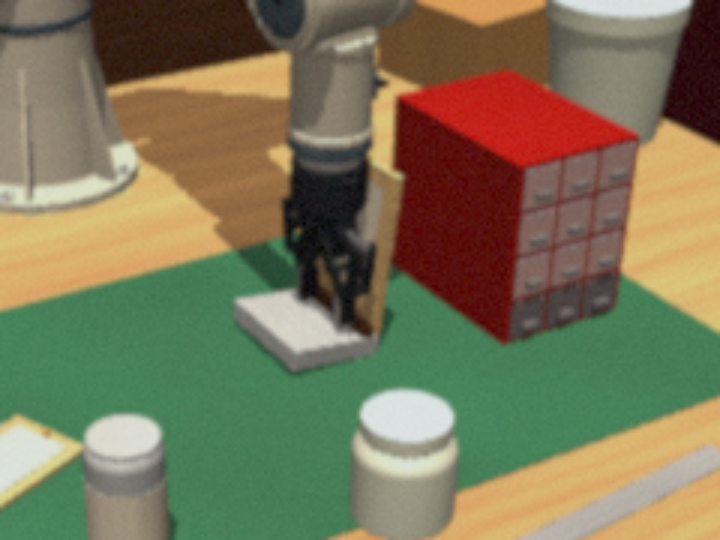

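The side view shows the stand upright and square. The fingers at crop (325,310) have ridden onto the base and are pushing at the ledge, because the spread tips sit higher than I assumed. I will back off, feel for the bench behind the base's front edge and push there.

```bash
python3 - <<'E'
from h import *
p=np.array(get_obs()["position"]); t=np.radians(90.6); q=ori(t)
bot.servo_line(p+[0,-.015,.002],velocity=.1); bot.servo_line(p+[0,-.03,.2],velocity=.25)
bot.servo_line([.5,-.22,.28],velocity=.3)
f,K,V=cam("top"); hsv=cv2.cvtColor(f,cv2.COLOR_RGB2HSV)
gm=((hsv[...,1]<45)&(hsv[...,2]>120)).astype(np.uint8)*255
z=np.zeros_like(gm); z[255:345,225:300]=gm[255:345,225:300]
c=max(cv2.findContours(z,cv2.RETR_EXTERNAL,cv2.CHAIN_APPROX_NONE)[0],key=cv2.contourArea)
P=[ray(K,V,b,.022)[:2] for b in cv2.boxPoints(cv2.minAreaRect(c))]; print(np.round(P,3))
P=sorted(P,key=lambda a:a[1])[:2]; F=(P[0]+P[1])/2; print(F)
assert abs(F[0]-.52)<.04 and -.02<F[1]<.06
bot.servo_line([F[0],F[1]-.05,.15],q,velocity=.3)
bot.servo_line([F[0],F[1]-.05,.03],velocity=.2); bot.dwell(.2)
w=np.array(get_obs()["wrist_force"]); z=.03
while z>.004:
    z-=.002; bot.servo_line([F[0],F[1]-.05,z],velocity=.03)
    fz=np.array(get_obs()["wrist_force"])-w
    if fz[2]>4: break
print("bench",z,fz.round(1)); bot.servo_line([F[0],F[1]-.05,z+.004],velocity=.03)
print(get_obs()["time_s"])
save("t4",cv2.resize(f[200:400,100:400],None,fx=2.5,fy=2.5))
E
```

```text
[[0.58  0.101]
 [0.581 0.021]
 [0.461 0.019]
 [0.46  0.098]]
[0.52075209 0.01962634]
bench 0.003999999999999986 [ 0.3 -0.4 -0. ]
25.0583
```

View pics/t4.png

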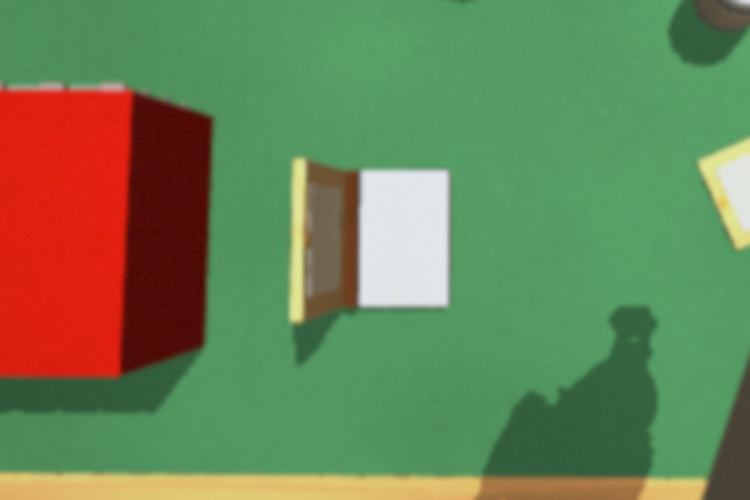

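The top view shows the stand upright and square, base front edge at crop x=450, about 95 mm short of the cabinet. With this spread the tips lie about level with the TCP, so at z = 8 mm they meet the base edge. Now the final push, watching the force.

```bash
python3 - <<'E'
from h import *
p=np.array(get_obs()["position"]); w=np.array(get_obs()["wrist_force"])
fc=lambda:(np.array(get_obs()["wrist_force"])-w).round(1)
print(p); y=p[1]
def go(yy,v): bot.servo_line([p[0]+.004*(yy-p[1])/.15,yy,p[2]],velocity=v)
for yy in(.0,.03,.07,.105): go(yy,.05); print(yy,fc())
y=.105
while y<.150:
    y+=.002; go(y,.03); f=fc(); print(round(y,3),f)
    if f[1]<-18: break
bot.dwell(.3); print(fc(),get_obs()["time_s"])
E
```

```text
[ 0.52104319 -0.0304013   0.00832874]
0.0 [-0.   0.7 -0.3]
0.03 [-0.2  0.2 -1.8]
0.07 [-0.4  0.6 -0.5]
0.105 [0.5 0.4 0.5]
0.107 [-1.  -1.  -0.2]
0.109 [ 0.3 -2.6 -0.3]
0.111 [-0.9 -3.1  0.2]
0.113 [ 1.  -2.4  0.3]
0.115 [-0.5 -2.4  0.2]
0.117 [-1.2 -1.4 -0.4]
0.119 [ 0.1 -1.5 -0.7]
0.121 [-0.5 -2.4 -0.1]
0.123 [-1.7 -1.7  0.2]
0.125 [-0.2 -2.2  0. ]
0.127 [-0.5 -1.2 -1. ]
0.129 [-0.2 -1.9 -0.6]
0.131 [ -0.6 -11.4   2.1]
0.133 [ -0.  -22.1   5.5]
[ -0.7 -23.8   4.9] 32.1667
```

```bash
python3 - <<'E'
from h import *
p=np.array(get_obs()["position"])
bot.servo_line(p+[0,-.06,0],velocity=.1); bot.servo_line(p+[0,-.12,.2],velocity=.25); bot.servo_line([.45,-.24,.28],velocity=.3)
a,K,V=cam("top"); b,K2,V2=cam("scene")
A=cv2.resize(a[210:370,60:300],None,fx=2.4,fy=2.4); B=cv2.resize(b[130:270,280:460],None,fx=2.2,fy=2.2)
im=np.zeros((384+200,800,3),np.uint8); im[:384,:576]=A; 
im=np.zeros((A.shape[0],A.shape[1]+224,3),np.uint8); im[:,:576]=A; B=cv2.resize(B,(224,174)); im[:174,576:]=B
save("fin1",im); print(get_obs()["time_s"])
hsv=cv2.cvtColor(a,cv2.COLOR_RGB2HSV)
gm=((hsv[...,1]<45)&(hsv[...,2]>120)).astype(np.uint8)*255
z=np.zeros_like(gm); z[255:345,170:300]=gm[255:345,170:300]
c=max(cv2.findContours(z,cv2.RETR_EXTERNAL,cv2.CHAIN_APPROX_NONE)[0],key=cv2.contourArea)
print(np.round([ray(K,V,q,.022)[:2] for q in cv2.boxPoints(cv2.minAreaRect(c))],3))
E
```

```text
35.075
[[0.462 0.22 ]
 [0.586 0.221]
 [0.584 0.137]
 [0.461 0.137]]
```

View pics/fin1.png

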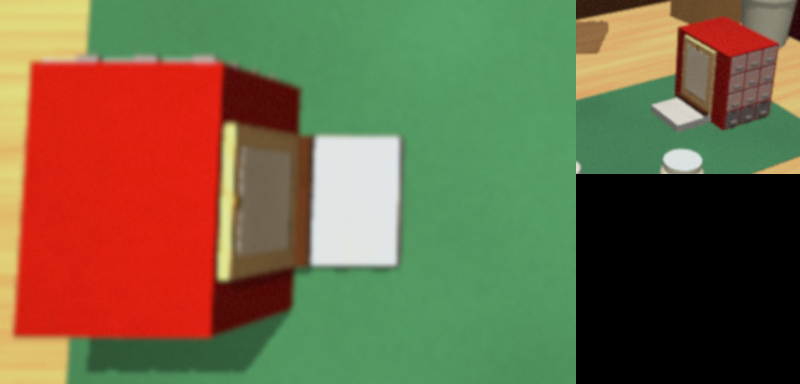

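The final view shows the stand upright, with its panel back against the bare side (crop x≈220, parallel to the cabinet edge). It spans y=123-280, inside the side's 62-338. The 23 N rise in push force confirms firm contact, and the arm is clear.

```bash
python3 -c "
from h import *
print(hand_in())"
```

```text
the job is handed in; nothing more can be done
None
```

The stand was pushed upright and slid back-flush against the cabinet's bare side, within its ends as far as the last pictures show; I handed it in with the robot clear at about 35 s, but no verdict came back.

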